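Set the tube mixer's dial to the long line and start it

TASK

With a fingertip, gently push the stud on the tube mixer's dial round clockwise until the dial's index mark lines up with the one long line of the scale, then press the start button right down and let it go, leaving the dial set. Do not press start before the dial is set, do not pinch the dial, and leave the sample tubes, the rack and the carton alone.

Things in the scene. Friction and masses are not known exactly. Their poses are not given: they have to be found in the camera images.
- mixer: White tube roller mixer, fixed, 280 mm deep (x -145 to +135) by 320 mm wide (y +-160). Origin on the work surface under it. Its +x runs from the control deck to the rollers, +y is left as seen facing +x. The flat deck (x -145 to +15 mm) is 90 mm high; behind it rollers carry two sample tubes, tops 105 mm above the work surface. The dial is at x -65, y +60 mm, the start button at x -65, y -100 mm.
- dial (a joint): Angle (rad) of the dial about its upright axis, 0 to 4.71, growing clockwise seen from above. At 0 the index points 135 degrees counter-clockwise from the mixer's +x. It starts at 0.1 to 0.9 and needs 0.6 to 2.9 rad more, clockwise, to reach the long line. Stiff (0.06 N m of friction, 1.5 N at the stud), no detents, stays where left.
- dial_axis (a point): Centre of the dial's top face, on its axis, 108 mm above the work surface. The dial is a black disc 100 mm in diameter, 14 mm thick.
- stud_top (a point): Centre of the top of the dial's finger stud: a grey upright round stud 14 mm in diameter standing 25 mm above the dial's top face, 41 mm from the dial's axis, on the same radius as the index mark.
- index (a point): Outer end of the index mark: a white radial stripe 5 mm wide running across the dial's top from near its axis, past the stud, to the rim and on to a small nib, 55 mm from the dial's axis, turning with the dial.
- long_line (a point): Inner end of the long line on the fixed aluminium scale ring (152 mm in diameter, top 93 mm above the work surface) round the dial, 55 mm from the dial's axis: a black radial line 19 by 5 mm, among short thin lines (6 by 1.4 mm) every 15 degrees. Its bearing varies. When lined up, the index point and this one coincide seen from above.
- start_top (a point): Centre of the top of the start button: a white round push button 28 mm in diameter, in a grey housing on the right of the deck. It is pressed straight down.
- start (a joint): Travel of the start button (m): 0 released, 0.006 fully pressed. A spring returns it; fully down takes about 4 N.
- tube_a: Loose capped sample tube, 16 mm in diameter, 100 mm long, lying along the mixer's y on the rollers, nearer the deck. Origin at its centre. To be left alone.
- tube_b: Second such tube, on the rollers farther from the deck. Origin at its centre. To be left alone.
- rack: Loose grey rack full of capped tubes, 74 by 140 mm, 94 mm high, standing beside the mixer, left or right. Origin: centre of its underside. To be left alone.
- carton: Small white carton with a blue band, 90 by 130 mm, 60 mm high, standing on the mixer's other side. Origin: centre of its underside. To be left alone.

How it is judged:
By the outcome, as a careful person would: the job done as asked, in the order asked, and still so for the second after the job is handed in, with the robot touching nothing.
It also fails if it takes over 48 s, if anything falls off the work surface, if the arm or the gripper's body presses on something with over 40 N, if the wrist force passes 120 N, or if a joint passes its speed limit or range.

ROBOT

A 6-joint arm with a two-finger parallel gripper is mounted at the origin on the work surface. World frame = base frame: x ahead of the robot, y to its left, z up, the work surface at z = 0. Lengths are in m, angles in degrees, forces in N, time in s.
With the tool pointing down it reaches from about 0.3 to 0.75 m from the base axis. Payload 8.5 kg.
Tool frame: the origin (TCP) lies at the very end of the fingers, on their centre line; the grasp point (between the pads) lies 19 mm behind it; x points along the fingers, y is the direction in which the jaws open and shut, and the axes are right-handed (so a half turn about x gives the same grasp; the last joint's range is limited). The gripper opens to 85 mm and grips with 20 to 120 N. Pads are 22 mm wide; open, the fingers measure 114 mm over their backs; the gripper's body (76 mm by 85 mm) begins 54 mm behind the grasp point. The pads swing forward as they close: fully open they stand 13 mm farther back than shut.
Start: joints at [-87.107, 21.807, 74.336, -0, 83.858, -12.336], TCP at [0.144, -0.531, 0.231] pointing down, gripper open.
Joint ranges: [-178.18, 178.18], [-50.72, 133.34], [12.68, 142.11], [-81.47, 261.47], [9.98, 163.14], [-165.26, 165.26]. Speed limits (degrees/s): [136.94, 136.94, 180, 180, 180, 180].

INTERFACE

Orientations are given as a 3x3 rotation matrix whose columns are the frame's x, y, z axes.
In Python, from rig import env, eyes, close_job gives the robot as it stands.
- The arm moves only by the shell command python3 -m pendant 'ROWS' [OPENING] [FORCE]. ROWS is a JSON object of lists of equal length, an entry for each row: "travel": the shift along the world's x, y, z in mm, a list of three; "delta_rot": the turn, a rotation vector about the world's x, y, z in rad, a list of three. In form: {"travel": [[x, y, z], ...], "delta_rot": [[wx, wy, wz], ...]}. A call has 1 to 20 rows; each row shifts and turns the commanded pose from where the row before left it; what a row does not reach is not made up. A row lasts 1/12 s, in which the tool goes at most 41.7 mm and 7.16 degrees, less where a joint would pass 70% of its speed; a pose out of reach is approached as far as the arm can. A call with a gripper value outside its range is refused whole. OPENING is the finger opening in mm, from 0 to 85.4, set as the call begins (- or left out, the last holds). The fingers move at their own pace and stop on an object; FORCE is the grip in N (left out, the last holds). Time passes only in rows, so rows that do not move let the fingers close. It gives the time, the measured TCP pose, the force and the opening at its end, in the units of the state.
- env.observe(): the state, without advancing time (a new reading comes with each control period).
- eyes.get_image(name): name is "scene" or "top" or "wrist"; returns the picture (400x640x3 uint8, red, green, blue); there is no depth.
- eyes.camera_model(name): a dict with "vfov" (degrees; the focal length in pixels is half the picture's height over the tangent of half this angle, whatever the lens; pixels are square), "cx", "cy" (the principal point, pixels), "pose" (4x4, takes a point from camera to world coordinates). Camera axes: x right, y up, looking along -z (the intrinsics and any distortion apply to the point x, -y, -z); pixel columns grow to the right and rows downward; lengths in m; the calibration is good to about 2 mm. A picture is of the moment at which its call begins: read the wrist's pose just before it. camera_model takes no time and is no camera call; for the wrist camera it gives the pose at the moment of the call.
- close_job(): hands the job in, once; it reports no verdict.
The state is a dict: "time_s": time; "q": joint angles; "qvel": joint speeds; "joint_efforts": joint torques, N m; "position": TCP position; "tool_rot": TCP orientation; "ft_force": force on the tool from outside, world axes, zero at the start; "wrist_torque": the same for the moment, N m; "grip_width": finger opening in m.
Only numpy, scipy, OpenCV 4.12 (cv2) and the standard library are available. Lean on these libraries where they do the work, as an engineer would, in place of code of your own. Each camera call takes 0.05 s, during which the arm holds its last target. There are 200 camera calls.

## Working session

There is one attempt and no reset: what is moved stays moved. The work goes in short steps, Python scripts to look and compute and a shell command to move; the robot and the scene stay as the last step left them, time stands still between calls to the robot, and variables do not carry over. Pictures are saved under pics/ and viewed, about 8 in all and at most 12, crops included, and the job is handed in when it is done.

```bash
ls; mkdir -p pics; python3 - <<'E'
from rig import env, eyes
import cv2,numpy as np
for n in ["scene","top"]:
    m=eyes.camera_model(n); print(n,{k:(np.round(v,4).tolist() if k=="pose" else v) for k,v in m.items()})
    cv2.imwrite(f"pics/{n}0.png",eyes.get_image(n)[:,:,::-1])
s=env.observe();print(s["time_s"],s["position"],np.round(s["tool_rot"],3).tolist(),s["grip_width"])
E
```

```text
pics
scene {'vfov': 54.24182218953204, 'cx': 323.4035563960512, 'cy': 196.9247639637015, 'pose': [[-0.5441, -0.7114, 0.4449, 1.0278], [0.839, -0.457, 0.2954, 0.3183], [-0.0069, 0.534, 0.8455, 0.9938], [0.0, 0.0, 0.0, 1.0]]}
top {'vfov': 56.88388185927607, 'cx': 317.31615545359904, 'cy': 204.41730444669747, 'pose': [[0.0239, 0.9928, -0.1171, 0.4598], [-0.9994, 0.0268, 0.0235, 0.0168], [0.0265, 0.1165, 0.9928, 1.1656], [0.0, 0.0, 0.0, 1.0]]}
0.1 [ 0.14446193 -0.53041504  0.23077017] [[-0.0, 0.263, -0.965], [0.001, -0.965, -0.263], [-1.0, -0.001, -0.0]] 0.08517933148122714
```

View pics/scene0.png

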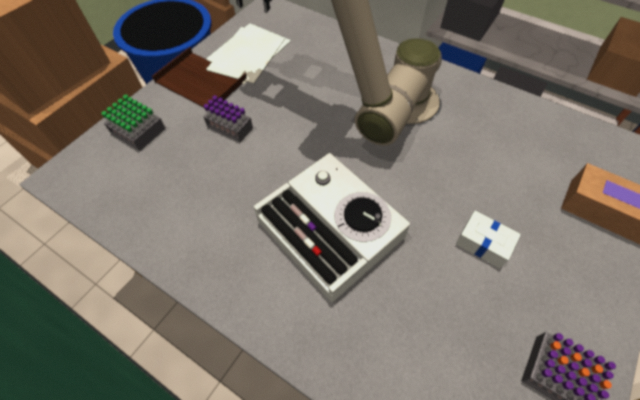

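View pics/top0.png

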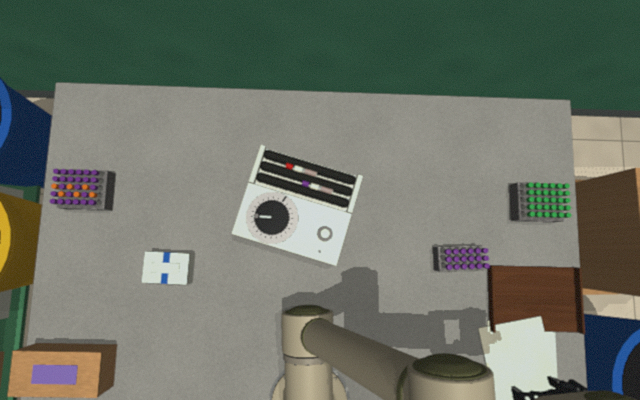

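The scene view shows the mixer ahead of the robot, with the dial at about (362,215) and the start button at (322,178). In the top view the dial is at (270,217), the button at (325,233), the carton is left and the rack right. I'll enlarge the top view.

```bash
cat > h.py <<'E'
import numpy as np,cv2
from rig import env, eyes
def ray(n,px,m=None):
    m=m or eyes.camera_model(n); f=200/np.tan(np.radians(m["vfov"]/2)); P=np.array(m["pose"])
    d=P[:3,:3]@np.array([(px[0]-m["cx"])/f,-(px[1]-m["cy"])/f,-1]); return P[:3,3],d
def onz(n,px,z,m=None):
    o,d=ray(n,px,m); return o+d*(z-o[2])/d[2]
def tri(rs):
    A=[];b=[]
    for o,d in rs:
        d=d/np.linalg.norm(d);M=np.eye(3)-np.outer(d,d);A.append(M);b.append(M@o)
    A=np.vstack(A);b=np.hstack(b);x=np.linalg.lstsq(A,b,rcond=None)[0];return x,np.abs(A@x-b).max()
def proj(n,X,m=None):
    m=m or eyes.camera_model(n); f=200/np.tan(np.radians(m["vfov"]/2)); P=np.array(m["pose"])
    c=P[:3,:3].T@(np.array(X)-P[:3,3]); return np.array([m["cx"]-f*c[0]/c[2],m["cy"]+f*c[1]/c[2]])
E
python3 - <<'E'
from h import *
a=cv2.imread("pics/top0.png")[180:255,230:340]; b=cv2.imread("pics/scene0.png")[160:250,310:420]
a=cv2.resize(a,None,fx=6,fy=6,interpolation=2); cv2.imwrite("pics/ctop.png",a)
m=eyes.camera_model("wrist");print({k:v for k,v in m.items() if k!="pose"},np.round(m["pose"],3).tolist())
for z,p in ((.108,(270,217)),(.1,(325,233))): print(onz("top",p,z))
print(tri([ray("top",(270,217)),ray("scene",(362,215))]),tri([ray("top",(325,233)),ray("scene",(322,177))]))
E
```

```text
{'vfov': 66.05153812045985, 'cx': 322.3808895413279, 'cy': 194.99084721885595} [[0.264, 0.923, 0.281, 0.216], [-0.965, 0.252, 0.076, -0.512], [-0.0, -0.291, 0.957, 0.372], [0.0, 0.0, 0.0, 1.0]]
[0.54468315 0.12636668 0.108     ]
[ 0.50323416 -0.03258288  0.1       ]
(array([0.54704774, 0.12439872, 0.09794346]), np.float64(0.0029911974784925938)) (array([ 0.50353063, -0.03309223,  0.09907862]), np.float64(0.0004652120199392096))
```

View pics/ctop.png

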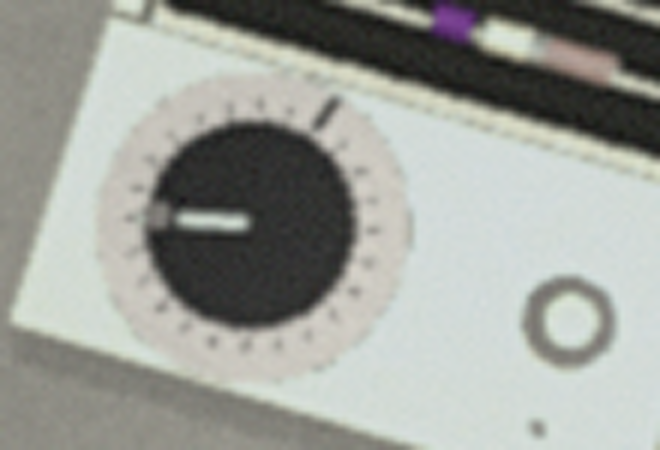

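The crop shows the dial centre at about (252,222), the stud and index pointing left (world bearing ~90°), and the long line at upper right (327,113), bearing about -33°. That is about 123° clockwise. I'll move the wrist camera over it with the gripper shut.

```bash
python3 -m pendant '{"travel":[[19,27,3],[19,27,3],[19,27,3],[19,27,3],[19,27,3],[19,27,3],[19,27,3],[19,27,3],[19,27,3],[19,27,3],[19,27,3],[19,27,3]],"delta_rot":[[0,0,0.12],[0,0,0.12],[0,0,0.12],[0,0,0.12],[0,0,0.12],[0,0,0.12],[0,0,0.12],[0,0,0.12],[0,0,0.12],[0,0,0.12],[0,0,0.12],[0,0,0.12]]}' 0 20
python3 -m pendant '{"travel":[[19,27.5,0],[19,27.5,0],[19,27.5,0],[19,27.5,0],[19,27.5,0],[19,27.5,0],[19,27.5,0],[19,27.5,0],[19,27.5,0],[19,27.5,0],[19,27.5,0],[19,27.5,0],[0,0,0],[0,0,0]],"delta_rot":[[0,0,0.12],[0,0,0.12],[0,0,0.12],[0,0,0.12],[0,0,0.12],[0,0,0.12],[0,0,0.12],[0,0,0.12],[0,0,0.12],[0,0,0.12],[0,0,0.12],[0,0,0.12],[0,0,0],[0,0,0]]}'
python3 - <<'E'
from h import *
s=env.observe();print(s["time_s"],s["position"],np.round(s["tool_rot"],3).tolist(),np.round(s["q"],1),s["grip_width"],s["ft_force"])
import pickle
m=eyes.camera_model("wrist");im=eyes.get_image("wrist");cv2.imwrite("pics/w1.png",im[:,:,::-1]);pickle.dump(m,open("w1.pkl","wb"))
E
```

```text
time_s: 1.1
position: [0.373, -0.2051, 0.2673]
tool_rot: [[-0.0, 0.99, 0.14], [0.0, 0.14, -0.99], [-1.0, -0.0, -0.0]]
ft_force: [-0.0, 0.2, 0.4]
grip_width: -0.0
time_s: 2.27
position: [0.6006, 0.1245, 0.2662]
tool_rot: [[-0.002, -0.006, 1.0], [-0.0, 1.0, 0.006], [-1.0, -0.0, -0.002]]
ft_force: [-0.7, -0.5, 0.1]
grip_width: -0.0001
2.2667 [0.60062605 0.12447144 0.26618172] [[-0.002, -0.006, 1.0], [-0.0, 1.0, 0.006], [-1.0, -0.0, -0.002]] [  0.7  27.3  59.5  -0.   93.2 -89.7] -0.0001410018554698534 [-0.665787   -0.45696821  0.08883748]
```

View pics/w1.png

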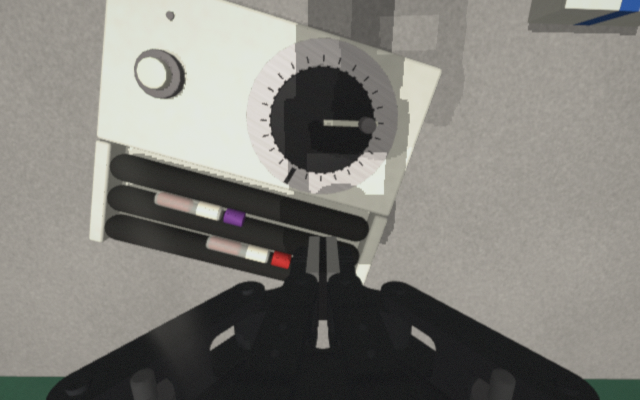

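The wrist view shows the dial disc centred at about (322,120), the stud at (368,125), the long line at (290,175) and the button at (152,71). Next is an enlarged crop for precise pixel positions.

```bash
python3 - <<'E'
import cv2
a=cv2.imread("pics/w1.png")[35:185,240:405]; cv2.imwrite("pics/cw1.png",cv2.resize(a,None,fx=4,fy=4,interpolation=2))
E
```

```text
(no output)
```

View pics/cw1.png

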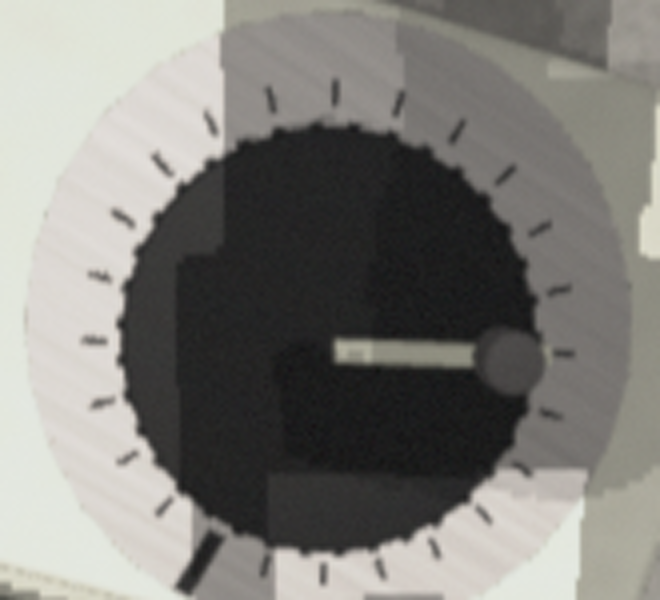

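```bash
python3 - <<'E'
from h import *
import pickle
m=pickle.load(open("w1.pkl","rb"))
w=lambda u,v:(240+u/4,35+v/4)
t=lambda u,v:(230+u/6,180+v/6)
P=lambda n,p,z:onz(n,p,z,m if n=="wrist" else None)
c=P("wrist",w(330,339),.106);print("dial w",c,"ring w",P("wrist",w(329,340),.093))
s=P("wrist",w(510,360),.133);li=P("wrist",w(217,535),.093);lo=P("wrist",w(186,590),.093)
b=lambda d:np.degrees(np.arctan2(d[1],d[0]))
cr=P("wrist",w(329,340),.093)
print("stud",s,b(s-c),np.linalg.norm((s-c)[:2]));print("idx stripe",b(P("wrist",w(470,354),.108)-c))
print("line",li,lo,b(li-cr),b(lo-cr),b(lo-li),np.linalg.norm((li-cr)[:2]))
bt=P("wrist",(152,71),.1);print("button",bt,b(bt-c),np.linalg.norm((bt-c)[:2]))
print("tri button",tri([ray("wrist",(152,71),m),ray("top",t(569,321))]),"tri stud",tri([ray("wrist",w(510,360),m),ray("top",t(157,216))]),"tri dial",tri([ray("wrist",w(330,339),m),ray("top",t(250,224))]))
li2=P("top",t(318,127),.093);lo2=P("top",t(337,100),.093);ct=P("top",t(250,224),.106);print("top: dial",ct,"line",b(li2-ct),b(lo2-ct),"stripe",b(P("top",t(177,219),.108)-ct))
E
```

```text
dial w [0.5429259  0.12292557 0.106     ] ring w [0.54387434 0.12267368 0.093     ]
stud [0.54565515 0.1622335  0.133     ] 86.02818143231401 0.039402562917501896
idx stripe 84.61944126555852
line [0.59349331 0.09382307 0.093     ] [0.6083396  0.08534586 0.093     ] -30.175567560349904 -30.072461575665198 -29.72630049824748 0.057396858387893754
button [ 0.50012712 -0.03625274  0.1       ] -105.04938304876441 0.16483165103967695
tri button (array([ 0.50116572, -0.03164797,  0.10904363]), np.float64(0.0002625864551540902)) tri stud (array([0.55225187, 0.17578866, 0.03806293]), np.float64(8.275380100064567e-06)) tri dial (array([0.54402553, 0.12275901, 0.09764565]), np.float64(0.0006448489998809315))
top: dial [0.54400955 0.12177096 0.106     ] line -31.277887712764382 -31.657778942805344 stripe 87.80563426342536
```

Estimates so far: dial axis (0.5435, 0.1225), index bearing about 85.5° and long line about -30.5°, so about 116° to go. I'll drop the closed fingertips behind the stud.

```bash
python3 -m pendant '{"travel":[[-27,14,0],[-27,14,-5],[-26,13,-25],[0,0,-30],[0,0,-30],[0,0,-30],[0,0,-19],[0,0,-10],[0,0,0],[0,0,0]],"delta_rot":[[0,0,-0.04],[0,0,-0.04],[0,0,0],[0,0,0],[0,0,0],[0,0,0],[0,0,0],[0,0,0],[0,0,0],[0,0,0]]}'
python3 - <<'E'
from h import *
import pickle
m=eyes.camera_model("wrist");im=eyes.get_image("wrist");pickle.dump(m,open("w2.pkl","wb"))
cv2.imwrite("pics/w2.png",im[:,:,::-1])
s=env.observe();print(s["time_s"],s["position"],np.round(s["tool_rot"][:,2],3),s["ft_force"])
E
```

```text
time_s: 3.15
position: [0.5208, 0.1637, 0.1192]
tool_rot: [[0.001, 0.077, 0.997], [-0.0, 0.997, -0.077], [-1.0, 0.0, 0.001]]
ft_force: [-0.6, 0.4, 1.0]
grip_width: -0.0001
3.2 [0.52110387 0.16392889 0.11972332] [ 0.997 -0.077  0.002] [0.11932114 0.82905985 0.10498079]
```

View pics/w2.png

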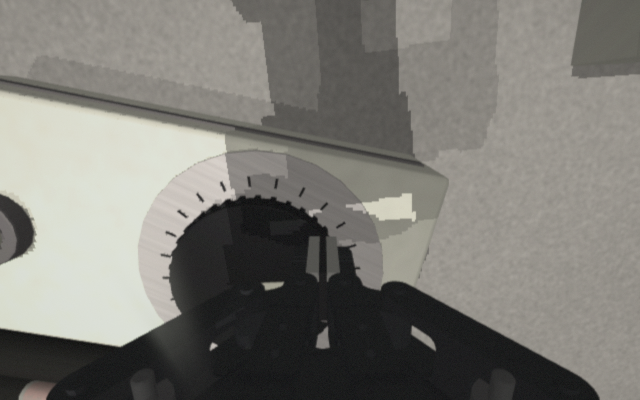

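The finger stands beside the hidden stud, clear of everything. Next I'll make contact and compute the arc rows.

```bash
python3 -m pendant '{"travel":[[2,0,-1],[2,0,-1],[2,0,0],[1,0,0],[1,0,0],[0,0,0]],"delta_rot":[[0,0,0],[0,0,0],[0,0,0],[0,0,0],[0,0,0],[0,0,0]]}'
cat > arc.py <<'E'
import sys,numpy as np
from rig import env
c=np.array([.5435,.1225]);s=env.observe();p=s["position"][:2]-c;st,n=float(sys.argv[1]),int(sys.argv[2])
print("rel polar",np.hypot(*p)*1e3,np.degrees(np.arctan2(p[1],p[0])),"z yaw",np.degrees(np.arctan2(s["tool_rot"][1,2],s["tool_rot"][0,2])),"z",s["position"][2],s["ft_force"],s["time_s"])
a=np.radians(-st);R=np.array([[np.cos(a),-np.sin(a)],[np.sin(a),np.cos(a)]])
for k in range(n): q=R@p; print(np.round((q-p)*1e3,1).tolist(),end=","); p=q
E
python3 arc.py 4 27
```

```text
time_s: 3.7
position: [0.5286, 0.1644, 0.1164]
tool_rot: [[-0.0, 0.076, 0.997], [0.0, 0.997, -0.076], [-1.0, 0.0, -0.0]]
ft_force: [-0.3, -0.4, -0.0]
grip_width: 0.0
rel polar 44.46021188686599 109.61040954706965 z yaw -4.342022626068633 z 0.11639297164683778 [-0.25079712 -0.4434132  -0.04624231] 3.7
[3.0, 0.9],[3.0, 0.7],[3.1, 0.5],[3.1, 0.3],[3.1, 0.1],[3.1, -0.1],[3.1, -0.3],[3.1, -0.6],[3.0, -0.8],[2.9, -1.0],[2.9, -1.2],[2.8, -1.4],[2.7, -1.6],[2.6, -1.8],[2.4, -1.9],[2.3, -2.1],[2.1, -2.2],[2.0, -2.4],[1.8, -2.5],[1.6, -2.6],[1.4, -2.7],[1.2, -2.8],[1.0, -2.9],[0.8, -3.0],[0.6, -3.0],[0.4, -3.1],[0.2, -3.1],
```

```bash
python3 -m pendant '{"travel":[[3,0.9,0],[3,0.7,0],[3.1,0.5,0],[3.1,0.3,0],[3.1,0.1,0],[3.1,-0.1,0],[3.1,-0.3,0],[3.1,-0.6,0],[3,-0.8,0],[2.9,-1,0],[2.9,-1.2,0],[2.8,-1.4,0]],"delta_rot":[[0,0,-0.07],[0,0,-0.07],[0,0,-0.07],[0,0,-0.07],[0,0,-0.07],[0,0,-0.07],[0,0,-0.07],[0,0,-0.07],[0,0,-0.07],[0,0,-0.07],[0,0,-0.07],[0,0,-0.07]]}'
python3 - <<'E'
from h import *
cv2.imwrite("pics/t3.png",cv2.resize(eyes.get_image("top")[180:255,230:340,::-1],None,fx=6,fy=6,interpolation=2))
E
python3 arc.py 4 15
```

```text
time_s: 4.7
position: [0.5648, 0.162, 0.1163]
tool_rot: [[0.0, 0.795, 0.607], [0.001, 0.607, -0.795], [-1.0, 0.001, -0.001]]
ft_force: [-0.9, 2.3, 0.1]
grip_width: 0.0003
rel polar 44.72049269955833 60.93611779257511 z yaw -52.89761239227409 z 0.11632924486553807 [-0.17665022  0.44430944  0.79416084] 4.75
[2.7, -1.6],[2.6, -1.8],[2.4, -2.0],[2.3, -2.1],[2.1, -2.3],[2.0, -2.4],[1.8, -2.6],[1.6, -2.7],[1.4, -2.8],[1.2, -2.9],[1.0, -3.0],[0.8, -3.0],[0.6, -3.1],[0.4, -3.1],[0.2, -3.1],
```

View pics/t3.png

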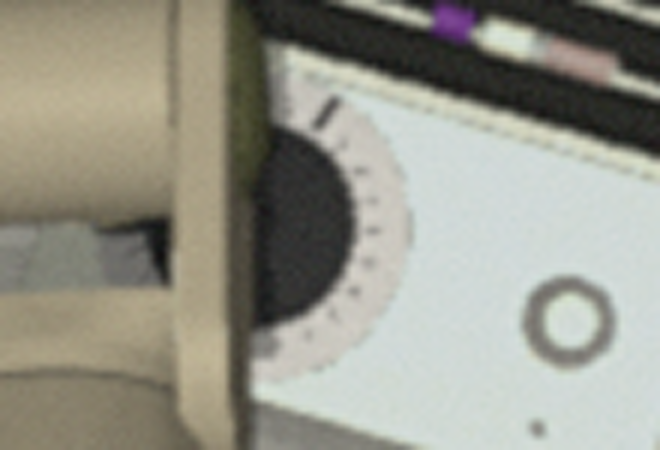

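The arm hides the stud in this view, but a reaction of about 2.4 N against the motion says the stud is being pushed. I'll continue part of the way and then back off for a look.

```bash
python3 -m pendant '{"travel":[[2.7,-1.6,0],[2.6,-1.8,0],[2.4,-2,0],[2.3,-2.1,0],[2.1,-2.3,0],[2,-2.4,0],[1.8,-2.6,0],[1.6,-2.7,0],[1.4,-2.8,0],[1.2,-2.9,0],[1,-3,0],[0.8,-3,0],[0,0,0]],"delta_rot":[[0,0,-0.07],[0,0,-0.07],[0,0,-0.07],[0,0,-0.07],[0,0,-0.07],[0,0,-0.07],[0,0,-0.07],[0,0,-0.07],[0,0,-0.07],[0,0,-0.07],[0,0,-0.07],[0,0,-0.07],[0,0,0]]}'
python3 arc.py 2 10;  python3 - <<'E'
from h import *
import pickle
pickle.dump(eyes.camera_model("wrist"),open("w4.pkl","wb"));a=eyes.get_image("wrist")[:,:,::-1];cv2.imwrite("pics/w4.png",a)
b=eyes.get_image("scene")[160:260,310:420,::-1]
cv2.imwrite("pics/w4c.png",np.hstack([a[:,:],cv2.resize(b,(0,0),fx=4,fy=4)[:400]])[:, :1080])
cv2.imwrite("pics/w4s.png",cv2.resize(b,(0,0),fx=5,fy=5,interpolation=2))
E
```

```text
time_s: 5.83
position: [0.5867, 0.132, 0.1163]
tool_rot: [[0.0, 0.983, -0.185], [0.0, -0.185, -0.983], [-1.0, 0.0, -0.0]]
ft_force: [-0.4, -0.6, 0.1]
grip_width: -0.0
rel polar 44.200325098519464 12.3849665143991 z yaw -100.67583758783981 z 0.11629351501996534 [-0.43174863 -0.59756953  0.09131841] 5.8333
[0.3, -1.5],[0.3, -1.5],[0.2, -1.5],[0.1, -1.5],[0.1, -1.5],[0.0, -1.5],[-0.0, -1.5],[-0.1, -1.5],[-0.1, -1.5],[-0.2, -1.5],
```

View pics/w4s.png

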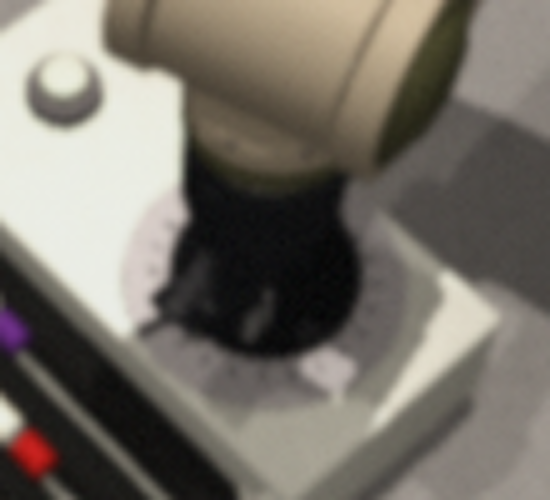

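The scene view is mostly blocked by the gripper. I'll back off, rise and look with the wrist camera.

```bash
python3 -m pendant '{"travel":[[1,6,0],[2,9,0],[0,0,20],[0,0,35],[0,0,35],[0,0,35],[0,0,25],[-20,-28,0],[-20,-28,0],[-18,-28,0],[0,0,0],[0,0,0]],"delta_rot":[[0,0,0],[0,0,0],[0,0,0],[0,0,0],[0,0,0],[0,0,0],[0,0,0],[0,0,0],[0,0,0],[0,0,0],[0,0,0],[0,0,0]]}'
python3 - <<'E'
from h import *
import pickle
m=eyes.camera_model("wrist");pickle.dump(m,open("w5.pkl","wb"));a=eyes.get_image("wrist")[:,:,::-1];cv2.imwrite("pics/w5.png",a)
u=proj("wrist",[.5435,.1225,.1],m).astype(int);x0,y0=u[0]-80,max(u[1]-72,0);print(u,x0,y0)
cv2.imwrite("pics/w5c.png",cv2.resize(a[y0:y0+148,x0:x0+160],(0,0),fx=4,fy=4,interpolation=2))
E
```

```text
time_s: 6.93
position: [0.5313, 0.0631, 0.2669]
tool_rot: [[0.001, 0.983, -0.184], [0.0, -0.184, -0.983], [-1.0, 0.001, -0.0]]
ft_force: [1.0, 0.1, 0.6]
grip_width: 0.0002
[323 114] 243 42
```

View pics/w5c.png

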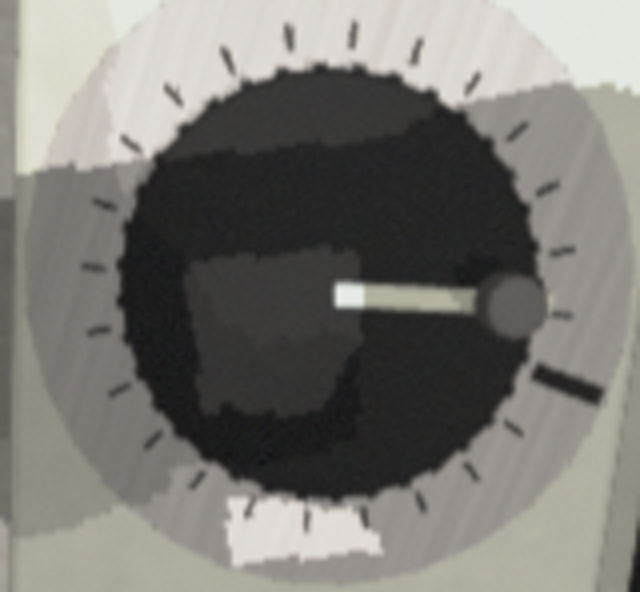

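The dial moved as intended. The crop shows the stripe from (335,294) to (470,301), the stud top at (512,306), and the long line from (535,371) to (602,398), about 20° further.

```bash
python3 - <<'E'
from h import *
import pickle
m=pickle.load(open("w5.pkl","rb"))
P=lambda u,v,z:onz("wrist",(243+u/4,42+v/4),z,m)[:2]
b=lambda d:np.degrees(np.arctan2(d[1],d[0]))
c=P(329,283,.106);cr=P(328.5,284,.093);print(c,cr)
C=(c+cr)/2
for n,p in dict(str0=P(345,295,.108),str1=P(470,300.5,.108),stud=P(512,306,.133),li=P(535,371,.093),lo=P(602,398,.093)).items(): print(n,p,b(p-C),np.hypot(*(p-C)))
print(b(P(470,300.5,.108)-P(340,295,.108)),b(P(602,398,.093)-P(535,371,.093)))
print(b(np.array([.5013,-.0345])-C))
E
```

```text
[0.54592556 0.12403113] [0.54580767 0.12334728]
str0 [0.54914235 0.12070987] -42.28704900106073 0.004427960723877029
str1 [0.57802543 0.11402923] -16.71938935319095 0.03357832803894644
stud [0.58406861 0.11294767] -15.704780501596012 0.039683406665176654
li [0.59327905 0.09284358] -33.047260579976694 0.05656316187505406
lo [0.60913993 0.08298401] -32.75411593937484 0.07523579850431197
-12.9298035674607 -31.866232180111087
-105.73411154326256
```

The image centre of a tilted circle is not its projected centre: the expected shift is about 11 crop pixels, matching what I see. I'll recompute with centres from crossing opposite tick lines.

```bash
python3 - <<'E'
from h import *
import pickle
m=pickle.load(open("w5.pkl","rb"))
P=lambda u,v,z:onz("wrist",(243+u/4,42+v/4),z,m)[:2]
b=lambda d:np.degrees(np.arctan2(d[1],d[0]))
def fit(q):
    q=np.array(q);A=np.c_[2*q,np.ones(len(q))];s=np.linalg.lstsq(A,(q**2).sum(1),rcond=None)[0];return s[:2],np.sqrt(s[2]+s[:2]@s[:2])
cd,r=fit([P(*p,.108) for p in((120,285),(330,66),(541,275),(325,497),(165,150),(480,130),(165,425))]);print("disc fit",cd,r)
C,r=fit([P(*p,.093) for p in((353,33),(307,521),(92,267),(562,316),(290,38),(417,50),(130,143),(153,440),(515,131),(513,430))]);print("tick fit",C,r)
for n,p in dict(str1=P(470,300.5,.108),stud=P(512,306,.133),li=P(535,371,.093),lo=P(602,398,.093)).items(): print(n,p,b(p-C),np.hypot(*(p-C)))
m=pickle.load(open("w1.pkl","rb"))
P=lambda u,v,z:onz("wrist",(240+u/4,35+v/4),z,m)[:2]
C,r=fit([P(*p,.093) for p in((335,92),(323,573),(93,341),(564,353),(270,99),(400,104),(122,217),(127,458),(540,228),(484,514))]);print("tick fit1",C,r)
E
python3 arc.py 2 1
```

```text
disc fit [0.54559669 0.12167217] 0.04967863204095928
tick fit [0.54543338 0.12168885] 0.05852482735011472
str1 [0.57802543 0.11402923] -13.225367165263354 0.03348001040830348
stud [0.58406861 0.11294767] -12.748486290350412 0.03961172730802325
li [0.59327905 0.09284358] -31.085005755512235 0.055868216330634796
lo [0.60913993 0.08298401] -31.28072573854997 0.07454253455334496
tick fit1 [0.54539149 0.122532  ] 0.05845542972233711
rel polar 59.9291592691123 -101.25231857890131 z yaw -100.57460335567785 z 0.2666706398253088 [1.1163762  0.4592088  0.08725694] 6.9833
[-2.0, 0.4],
```

The axis is (0.5454, 0.1221), the index is at -13.1° and the line at -31.4°. That leaves about 18.3°, and I'll push 17.5° of it with the same contact geometry, then look again.

```bash
python3 -m pendant '{"travel":[[20,28,0],[20,28,0],[18,28,0],[0,0,-25],[0,0,-35],[0,0,-35],[0,0,-35],[0,0,-20],[-1,-4,0],[-1,-4,0],[-1,-4,0],[0,-3,0],[0,0,0]],"delta_rot":[[0,0,0],[0,0,0],[0,0,0],[0,0,0],[0,0,0],[0,0,0],[0,0,0],[0,0,0],[0,0,0],[0,0,0],[0,0,0],[0,0,0],[0,0,0]]}'
python3 -m pendant '{"travel":[[0.5,-2.5,0],[0.4,-2.6,0],[0.2,-2.6,0],[0.1,-2.6,0],[-0.1,-2.6,0],[0,0,0],[0,0,0]],"delta_rot":[[0,0,-0.061],[0,0,-0.061],[0,0,-0.061],[0,0,-0.061],[0,0,-0.061],[0,0,0],[0,0,0]]}'
python3 -m pendant '{"travel":[[3,5,0],[5,8,0],[0,0,20],[0,0,35],[0,0,35],[0,0,35],[0,0,25],[-27,-21,0],[-26,-21,0],[-26,-21,0],[0,0,0],[0,0,0]],"delta_rot":[[0,0,0],[0,0,0],[0,0,0],[0,0,0],[0,0,0],[0,0,0],[0,0,0],[0,0,0],[0,0,0],[0,0,0],[0,0,0],[0,0,0]]}'
python3 - <<'E'
from h import *
import pickle
m=eyes.camera_model("wrist");pickle.dump(m,open("w6.pkl","wb"));a=eyes.get_image("wrist")[:,:,::-1];cv2.imwrite("pics/w6.png",a)
u=proj("wrist",[.5435,.1225,.1],m).astype(int);x0,y0=u[0]-80,max(u[1]-72,0);print(u,x0,y0)
cv2.imwrite("pics/w6c.png",cv2.resize(a[y0:y0+148,x0:x0+160],(0,0),fx=4,fy=4,interpolation=2))
E
```

```text
time_s: 8.07
position: [0.5874, 0.1317, 0.118]
tool_rot: [[0.003, 0.983, -0.184], [0.0, -0.184, -0.983], [-1.0, 0.003, -0.001]]
ft_force: [-0.3, 0.1, -0.0]
grip_width: -0.0001
time_s: 8.65
position: [0.588, 0.1193, 0.1171]
tool_rot: [[0.001, 0.883, -0.469], [-0.0, -0.469, -0.883], [-1.0, 0.001, -0.001]]
ft_force: [0.1, 1.3, -0.4]
grip_width: 0.0002
time_s: 9.65
position: [0.5164, 0.0693, 0.2671]
tool_rot: [[0.001, 0.882, -0.471], [0.0, -0.471, -0.882], [-1.0, 0.001, -0.001]]
ft_force: [0.5, 1.0, -0.2]
grip_width: 0.0003
[320 115] 240 43
```

View pics/w6c.png

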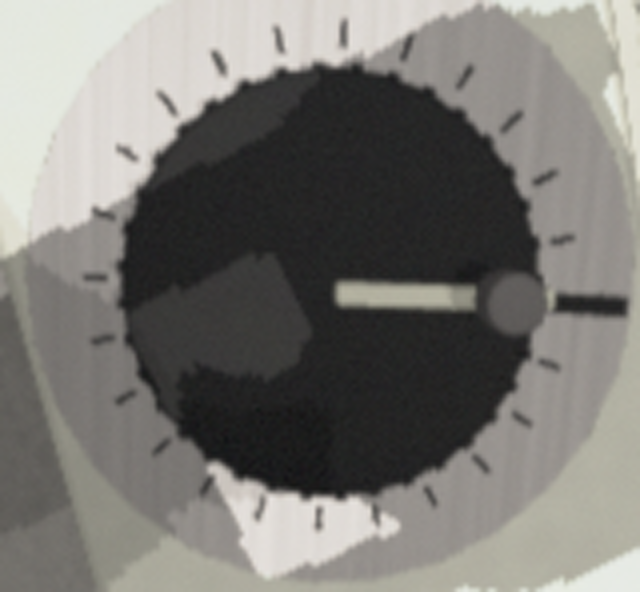

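The stripe and nib now nearly meet the long line: stripe (338,293)–(470,297), line (558,302)–(628,307). I'll measure with sub-pixel column centroids.

```bash
cat > meas.py <<'E'
from h import *
import pickle
m=pickle.load(open("w6.pkl","rb"));g=cv2.imread("pics/w6.png",0).astype(float)
P=lambda x,y,z:onz("wrist",(x,y),z,m)[:2]
b=lambda d:np.degrees(np.arctan2(d[1],d[0]))
def col(x,y0,y1,sgn):
    w=sgn*g[y0:y1,x]; w=np.clip(w-np.median(w)-12,0,None); return (w*np.arange(y0,y1)).sum()/w.sum()
def fit(q):
    q=np.array(q);A=np.c_[2*q,np.ones(len(q))];s=np.linalg.lstsq(A,(q**2).sum(1),rcond=None)[0];return s[:2]
W=lambda u,v:(240+u/4,43+v/4)
C=fit([P(*W(*p),.093) for p in((343,33),(319,518),(93,277),(562,239),(279,38),(407,46),(126,153),(161,447),(511,122),(521,419),(125,398),(464,76))]);print("C",C)
sx=range(327,353);lx=range(381,396)
S=np.array([P(x,col(x,108,126,1),.108) for x in sx]);L=np.array([P(x,col(x,109,130,-1),.093) for x in lx])
print([round(col(x,108,126,1),2) for x in sx],[round(col(x,109,130,-1),2) for x in lx])
for n,q in(("stripe",S),("line",L)):
    mu=q.mean(0);d=np.linalg.svd(q-mu)[2][0];d*=np.sign(d[0]);h=np.r_[q[-6:]].mean(0)
    print(n,"dir",b(d),"bearing outer",b(h-C),"perp of axis",np.cross(d,C-mu)*1e3)
E
python3 meas.py 2>/dev/null
```

```text
C [0.54526405 0.12174155]
[np.float64(115.99), np.float64(116.0), np.float64(115.99), np.float64(116.0), np.float64(116.08), np.float64(116.28), np.float64(116.3), np.float64(116.32), np.float64(116.29), np.float64(116.3), np.float64(116.36), np.float64(116.42), np.float64(116.49), np.float64(116.49), np.float64(116.49), np.float64(116.5), np.float64(116.49), np.float64(116.49), np.float64(116.59), np.float64(116.69), np.float64(116.69), np.float64(116.7), np.float64(116.67), np.float64(116.7), np.float64(116.78), np.float64(116.91)] [np.float64(118.38), np.float64(118.5), np.float64(118.64), np.float64(118.67), np.float64(118.69), np.float64(118.68), np.float64(118.74), np.float64(118.88), np.float64(118.88), np.float64(118.84), np.float64(119.09), np.float64(119.07), np.float64(119.11), np.float64(119.13), np.float64(119.25)]
stripe dir -29.89190852602868 bearing outer -29.42797106811778 perp of axis -0.19573107544511475
line dir -31.101716816623206 bearing outer -30.97807659588052 perp of axis -0.14680304947986555
```

About 1.3° short, or 1 mm at the stud. I'll retrace and push that bit.

```bash
python3 -m pendant '{"travel":[[27,21,0],[26,21,0],[26,21,0],[0,0,-25],[0,0,-35],[0,0,-35],[0,0,-35],[0,0,-20],[-3,-5,0],[-2,-3,0],[-2,-3,0],[-1,-2,0],[0,0,0]],"delta_rot":[[0,0,0],[0,0,0],[0,0,0],[0,0,0],[0,0,0],[0,0,0],[0,0,0],[0,0,0],[0,0,0],[0,0,0],[0,0,0],[0,0,0],[0,0,0]]}'
python3 -m pendant '{"travel":[[0,-0.5,0],[-0.1,-0.5,0],[0,0,0],[0,0,0],[0,0,0]],"delta_rot":[[0,0,-0.012],[0,0,-0.011],[0,0,0],[0,0,0],[0,0,0]]}'
python3 -m pendant '{"travel":[[3,5,0],[5,8,0],[0,0,20],[0,0,35],[0,0,35],[0,0,35],[0,0,25],[-27,-21,0],[-26,-21,0],[-26,-21,0],[0,0,0],[0,0,0]],"delta_rot":[[0,0,0],[0,0,0],[0,0,0],[0,0,0],[0,0,0],[0,0,0],[0,0,0],[0,0,0.023],[0,0,0],[0,0,0],[0,0,0],[0,0,0]]}'
python3 - <<'E'
from h import *
import pickle
m=eyes.camera_model("wrist");pickle.dump(m,open("w6.pkl","wb"));a=eyes.get_image("wrist")[:,:,::-1];cv2.imwrite("pics/w6.png",a)
E
python3 meas.py 2>/dev/null
```

```text
time_s: 10.78
position: [0.5883, 0.119, 0.118]
tool_rot: [[0.003, 0.882, -0.471], [0.0, -0.471, -0.882], [-1.0, 0.003, -0.002]]
ft_force: [-0.7, -0.6, 0.6]
grip_width: 0.0
time_s: 11.2
position: [0.5877, 0.1185, 0.1165]
tool_rot: [[0.0, 0.871, -0.491], [0.0, -0.491, -0.871], [-1.0, 0.0, -0.0]]
ft_force: [0.6, 0.9, 0.6]
grip_width: -0.0002
time_s: 12.2
position: [0.5162, 0.0682, 0.2669]
tool_rot: [[0.0, 0.882, -0.472], [0.0, -0.472, -0.882], [-1.0, 0.0, -0.0]]
ft_force: [0.3, 0.1, -0.5]
grip_width: 0.0003
C [0.54493454 0.12060437]
[np.float64(114.76), np.float64(114.98), np.float64(114.99), np.float64(115.0), np.float64(114.99), np.float64(115.06), np.float64(115.26), np.float64(115.3), np.float64(115.29), np.float64(115.36), np.float64(115.47), np.float64(115.5), np.float64(115.49), np.float64(115.49), np.float64(115.55), np.float64(115.65), np.float64(115.69), np.float64(115.7), np.float64(115.75), np.float64(115.96), np.float64(116.0), np.float64(115.99), np.float64(116.01), np.float64(116.06), np.float64(116.27), np.float64(116.34)] [np.float64(117.26), np.float64(117.33), np.float64(117.36), np.float64(117.33), np.float64(117.4), np.float64(117.5), np.float64(117.61), np.float64(117.68), np.float64(117.75), np.float64(117.73), np.float64(117.72), np.float64(117.82), np.float64(117.86), np.float64(117.9), np.float64(118.03)]
stripe dir -31.177785962005277 bearing outer -28.163296877317503 perp of axis -1.371017189661124
line dir -31.02251127646283 bearing outer -30.043800504357733 perp of axis -1.1814626108167317
```

Directions now agree to 0.2°: stripe -31.2°, line -31.0°. The bearings used stale tick pixels, so I'll redo them with the earlier axis and look at the picture.

```bash
cat >> meas.py <<'E'
C=np.array([.54526,.12174])
for n,q in(("stripe",S),("line",L)): print(n,[round(b(p-C),2) for p in q[-9::2]])
# line offset of extrapolated stripe at line's inner end, mm
mu=S.mean(0);d=np.linalg.svd(S-mu)[2][0];print("perp of line pts to stripe axis",np.round([ (d[0]*(p-mu)[1]-d[1]*(p-mu)[0])*1e3 for p in L[::3]],2),d)
a=cv2.imread("pics/w6.png")[40:190,240:400];cv2.imwrite("pics/w7c.png",cv2.resize(a,(0,0),fx=4,fy=4,interpolation=2))
E
python3 meas.py 2>/dev/null | tail -3
```

```text
stripe [np.float64(-30.31), np.float64(-30.74), np.float64(-30.6), np.float64(-30.56), np.float64(-30.92)]
line [np.float64(-31.02), np.float64(-31.05), np.float64(-30.94), np.float64(-30.97), np.float64(-31.02)]
perp of line pts to stripe axis [-0.04  0.05 -0.05 -0.01  0.02] [ 0.85556504 -0.51769534]
```

View pics/w7c.png

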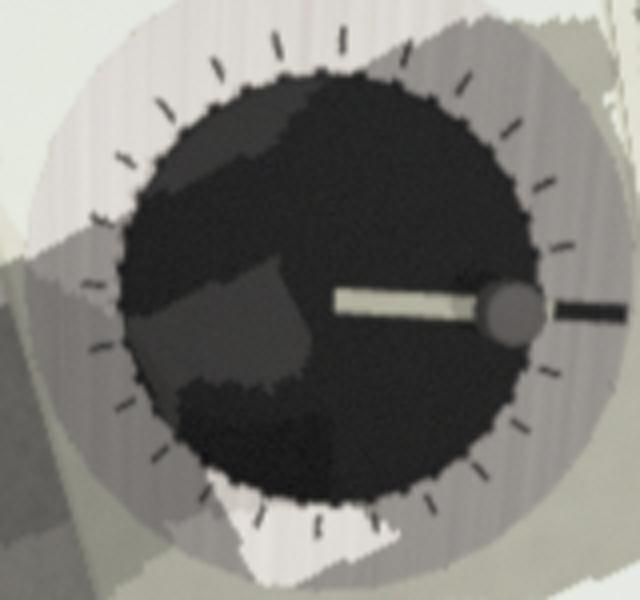

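The stripe, nib and long line are collinear: stripe (335,300)–(470,308), line (555,309)–(627,315), within about 0.3°. The dial is set. Two-view button position is (0.501, -0.032, 0.109), 160 mm from the axis as expected. I'll go above it and descend.

```bash
python3 -m pendant '{"travel":[[-5,-33,0],[-5,-33,0],[-5,-34,0],[0,0,-30],[0,0,-35],[0,0,-35],[0,0,-25],[0,0,-15],[0,0,-5],[0,0,0],[0,0,0]],"delta_rot":[[0,0,0],[0,0,0],[0,0,0],[0,0,0],[0,0,0],[0,0,0],[0,0,0],[0,0,0],[0,0,0],[0,0,0],[0,0,0]]}'
python3 -m pendant '{"travel":[[0,0,-2],[0,0,-2],[0,0,-2],[0,0,-2],[0,0,-2],[0,0,0]],"delta_rot":[[0,0,0],[0,0,0],[0,0,0],[0,0,0],[0,0,0],[0,0,0]]}'
```

```text
time_s: 13.17
position: [0.5026, -0.0315, 0.1218]
tool_rot: [[0.001, 0.883, -0.47], [-0.0, -0.47, -0.883], [-1.0, 0.001, -0.0]]
ft_force: [0.1, -1.1, 0.6]
grip_width: 0.0001
time_s: 13.67
position: [0.5016, -0.0317, 0.1112]
tool_rot: [[0.0, 0.882, -0.471], [-0.0, -0.471, -0.882], [-1.0, 0.0, -0.0]]
ft_force: [-0.1, 0.6, 0.5]
grip_width: 0.0002
```

```bash
for i in 1 2 3; do python3 -m pendant '{"travel":[[0,0,-1],[0,0,-1],[0,0,0]],"delta_rot":[[0,0,0],[0,0,0],[0,0,0]]}' | egrep 'position|force'; done
```

```text
position: [0.5016, -0.0317, 0.1093]
ft_force: [-0.2, -0.4, 1.9]
position: [0.5017, -0.0317, 0.1073]
ft_force: [-0.4, 1.2, 3.0]
position: [0.5017, -0.0317, 0.106]
ft_force: [-1.4, 0.1, 10.1]
```

Reaction was 1.9 N, then 3.0 N, then 10 N. That fits a 0.67 N/mm spring from a top at 0.112, bottoming at 0.106. I'll press 1 mm more, hold briefly, release and rise clear.

```bash
python3 -m pendant '{"travel":[[0,0,-1],[0,0,0],[0,0,0]],"delta_rot":[[0,0,0],[0,0,0],[0,0,0]]}' | egrep 'position|force'
python3 -m pendant '{"travel":[[0,0,3],[0,0,5],[0,0,20],[0,0,35],[0,0,35],[0,0,35],[0,0,22],[5,33,0],[5,33,0],[5,34,0],[0,0,0],[0,0,0],[0,0,0]],"delta_rot":[[0,0,0],[0,0,0],[0,0,0],[0,0,0],[0,0,0],[0,0,0],[0,0,0],[0,0,0],[0,0,0],[0,0,0],[0,0,0],[0,0,0],[0,0,0]]}'
python3 - <<'E'
from h import *
import pickle
m=eyes.camera_model("wrist");pickle.dump(m,open("w6.pkl","wb"));a=eyes.get_image("wrist")[:,:,::-1];cv2.imwrite("pics/w6.png",a);cv2.imwrite("pics/w8.png",a)
E
python3 meas.py 2>/dev/null
```

```text
position: [0.5017, -0.0317, 0.1058]
ft_force: [-5.4, 1.0, 18.9]
time_s: 15.75
position: [0.5164, 0.068, 0.259]
tool_rot: [[-0.001, 0.882, -0.47], [-0.0, -0.47, -0.882], [-1.0, -0.001, 0.001]]
ft_force: [0.5, 0.2, 0.6]
grip_width: -0.0004
C [0.54500869 0.12073481]
[np.float64(115.0), np.float64(115.03), np.float64(115.15), np.float64(115.18), np.float64(115.28), np.float64(115.32), np.float64(115.36), np.float64(115.43), np.float64(115.48), np.float64(115.51), np.float64(115.52), np.float64(115.61), np.float64(115.65), np.float64(115.71), np.float64(115.81), np.float64(115.85), np.float64(115.92), np.float64(115.97), np.float64(116.02), np.float64(116.13), np.float64(116.15), np.float64(116.22), np.float64(116.29), np.float64(116.39), np.float64(116.38), np.float64(116.48)] [np.float64(117.38), np.float64(117.49), np.float64(117.62), np.float64(117.62), np.float64(117.66), np.float64(117.75), np.float64(117.76), np.float64(117.87), np.float64(117.89), np.float64(117.98), np.float64(118.03), np.float64(118.08), np.float64(118.12), np.float64(118.12), np.float64(118.18)]
stripe dir -31.22392887310217 bearing outer -28.417325155358068 perp of axis -1.2406406050884233
line dir -31.037448082096994 bearing outer -30.13952094480336 perp of axis -1.0691841703023877
stripe [np.float64(-30.47), np.float64(-30.64), np.float64(-30.62), np.float64(-30.79), np.float64(-30.75)]
line [np.float64(-30.95), np.float64(-30.97), np.float64(-30.99), np.float64(-30.98), np.float64(-30.94)]
perp of line pts to stripe axis [0.08 0.02 0.06 0.01 0.05] [ 0.85514784 -0.5183842 ]
```

View pics/w8.png

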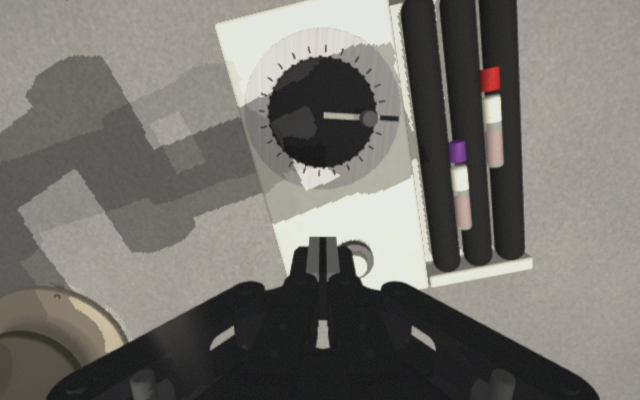

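The dial still reads aligned after the press, and the tubes and deck look undisturbed. Before handing in I want to be sure the hard stop at 0.1058 was the button bottoming rather than the fingers landing on its housing. I'll take a profile across the button along the view's lean direction in the first wrist picture.

```bash
python3 - <<'E'
from h import *
import pickle
m=pickle.load(open("w1.pkl","rb"));im=cv2.imread("pics/w1.png");g=cv2.GaussianBlur(cv2.cvtColor(im,6),(3,3),0)
B=np.array([.5014,-.0318]);c=np.array(m["pose"])[:2,3];e=(B-c)/np.linalg.norm(B-c);print("cam",np.array(m["pose"])[:3,3],"lean",np.linalg.norm(B-c)/(np.array(m["pose"])[2,3]-.1))
# profile: world points at z=.09 along e through B; + is away from camera
for off in (0,):
  print([(s,int(g[tuple(np.round(proj("wrist",[*(B+e*s/1e3),.09],m)[::-1]).astype(int))])) for s in range(-34,45,1)])
n=np.array([-e[1],e[0]])
print("across",[(s,int(g[tuple(np.round(proj("wrist",[*(B+e*.010+n*s/1e3),.09],m)[::-1]).astype(int))])) for s in range(-30,31,1)])
for z in(.09,.1,.106,.112): print(z,proj("wrist",[*B,z],m))
print('\n'.join(''.join(" .:-=+*#%@"[9-min(9,int(v)//26)] for v in r) for r in g[44:102,125:195]))
E
```

```text
cam [0.52657043 0.12303511 0.40770757] lean 0.5097945930474871
[(-34, 228), (-33, 227), (-32, 228), (-31, 227), (-30, 227), (-29, 227), (-28, 227), (-27, 227), (-26, 226), (-25, 224), (-24, 219), (-23, 199), (-22, 153), (-21, 108), (-20, 64), (-19, 51), (-18, 55), (-17, 76), (-16, 108), (-15, 127), (-14, 132), (-13, 132), (-12, 132), (-11, 131), (-10, 123), (-9, 109), (-8, 99), (-7, 97), (-6, 98), (-5, 100), (-4, 111), (-3, 198), (-2, 223), (-1, 227), (0, 227), (1, 227), (2, 227), (3, 227), (4, 227), (5, 227), (6, 226), (7, 226), (8, 226), (9, 226), (10, 226), (11, 226), (12, 226), (13, 226), (14, 226), (15, 226), (16, 225), (17, 226), (18, 226), (19, 226), (20, 225), (21, 225), (22, 225), (23, 224), (24, 206), (25, 166), (26, 138), (27, 152), (28, 197), (29, 222), (30, 225), (31, 226), (32, 226), (33, 226), (34, 226), (35, 226), (36, 226), (37, 226), (38, 226), (39, 226), (40, 225), (41, 225), (42, 225), (43, 224), (44, 224)]
across [(-30, 224), (-29, 224), (-28, 224), (-27, 224), (-26, 224), (-25, 224), (-24, 224), (-23, 223), (-22, 215), (-21, 188), (-20, 150), (-19, 128), (-18, 1
[... 4081 characters left out ...]
..........:-=++++++++++++++++++++++++++**###*+=-:............
....................:-==+++++++++++++++++++++++**###*+=-:.............
.....................::-==++++++++++++++++++++**###*+=-::.............
.......................::-==++++++++++++++++***##**+=:::..............
.........................::-==+++++++++++*******++=-:.................
...........................::-======+++++****++==-::..................
.............................:::::--=====++===--:.....................
...................................:::::::::::::......................
......................................................................
......................................................................
```

Along the lean direction, the housing top sits about 11 mm above the deck and the button top about 20 mm. The button therefore stands about 9 mm proud and stays about 3 mm proud when pressed 6 mm. The hard stop was the button bottoming, not the housing. The dial is set and the arm is clear, so I'll hand in.

```bash
python3 -c "
from rig import env,close_job
s=env.observe();print(s['time_s'],s['position'],s['ft_force']);print(close_job())"
```

```text
15.8 [0.5164558  0.06758333 0.25907513] [-0.43616133  0.50012405 -0.4803711 ]
the job is handed in; nothing more can be done
None
```

The dial is set on the long line and start was pressed right down once, then released. I handed in at 15.8 s with the arm clear of everything.

- **Dial:** I pushed the stud clockwise with the shut fingertips in three pushes, about 116° in all. The force readings I took while pushing were at most about 2.5 N. After the start press, the index stripe pointed at -31.2° and the long line at -31.0°, with the two within 0.1 mm of one straight line. Measured as bearings from the dial's axis, they differ by 0.2–0.5°.
- **Start button:** The force rose like a spring to about 3–4 N, then met a hard stop at z = 0.1058 m. I pressed on to 19 N, then let go. The button stands about 9 mm above its housing, so the stop was the button bottoming rather than the fingers on the housing.
- **Left alone:** The last picture shows both tubes lying on the rollers. The arm was not aimed near the rack or carton, but I did not re-image them at the end.

Two checks were weak or disagreed:
- The two-view height of the stud came out at 38 mm, which is useless because the top camera is too coarse. I used the stated height there.
- Rough two-view heights for the dial and button were 2–13 mm off the stated or contact heights. Contact settled the button's height.

I did not see the button spring back up in a picture I measured, since it was partly hidden in the last one.

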